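# Clamp a model bridge deck in its gluing jig

## Task

Slide the wooden bridge deck along the jig until its front end is fully home against both stop blocks, then push the toggle clamp's handle over and all the way down, past its over-center point, so that the clamp stays locked and holds the deck there by itself. Leave the cup, the tape roll, the ball of twine and the cardboard pier where they are.

Things in the scene. Friction and masses are not known exactly. Their poses are not given: they have to be found in the camera images.
- jig: Fixed plywood jig board 420 x 180 x 12 mm. Origin: centre of its underside; z up; x axis: the way the deck is to be slid, towards stops, clamp and handle. In its frame (mm): two runners (y +-28, x -180 to 30, tops z 32) carry the deck; side guides (inner faces y +-46, x -130 to 30, tops z 44) leave it 6 mm play each side; clamp base at x 51 to 121, cheeks up to z 95.
- stops (a point): Midpoint between the two wooden stop blocks' faces, at jig x 30, y 0, z 41 mm. The blocks stand at y +-34 (24 wide), tops at z 62, their faces look to the jig's -x. The deck's front end must meet both.
- deck: Loose wooden bridge deck 150 (x) x 80 (y) x 18 mm (z), about 0.15 kg, with a kerb 8 wide and 10 high on each long edge. Origin: centre of underside. Lies on the runners, nearly aligned with the jig, front end 25 to 50 mm short of the stops. Home: origin at x -45, y about 0, z 32 mm in the jig's frame, so its rear end face is at x -120.
- clamp_handle (a joint): Handle angle (rad) about the jig's y axis at handle_pivot. 0 = open; the handle's elevation above the jig's +x direction is 1.35 minus this value, so growing = swinging down, away from the deck. Starts at about 0. Over-center near 1.2, end stop 1.36 (locked, level). With the deck below it resists from about 0.85 on (2 to 5 N at the grip); let go before over-center it springs back part way, beyond it it snaps to the stop and stays.
- handle_pivot (a point): Handle's hinge axis, fixed on the jig at x 106, y 0, z 54 mm in the jig's frame.
- handle_grip (a point): Point on the handle's centre line 120 mm from handle_pivot. The round black rubber grip is 22 mm thick and reaches from 50 to 168 mm from the pivot. Nothing lies under it when it is down.
- clamp_foot: Black rubber foot, 24 mm across, of the clamp's sprung spindle, under the end of the steel clamp arm (115 mm long, pivot at jig x 65, z 85). Origin: centre of its pressing face. The handle drives it: open, the arm stands up steeply on the deck side of the handle, its end near jig x 10, z 185; locked, the foot presses on the deck's top near jig x -35 with about 10 N.
- cup: Bystander: white cup, 84 mm across, 70 mm high; origin centre of underside.
- tape: Bystander: roll of tape lying flat, 100 mm across, 24 mm high; origin centre of underside.
- twine: Bystander: ball of twine, 90 mm across, 68 mm high, flat foot; origin centre of underside.
- pier: Bystander: upright cardboard tube, 56 mm across, 110 mm high; origin centre of underside.

How it is judged:
By the outcome, as a careful person would: the job done as asked, in the order asked, and still so for the second after the job is handed in, with the robot touching nothing.
It also fails if it takes over 40 s, if anything falls off the work surface, if the arm or the gripper's body presses on something with over 40 N, if the wrist force passes 120 N, or if a joint passes its speed limit or range.

## Robot

A 6-joint arm with a two-finger parallel gripper is mounted at the origin on the work surface. World frame = base frame: x ahead of the robot, y to its left, z up, the work surface at z = 0. Lengths are in m, angles in rad, forces in N, time in s.
With the tool pointing down it reaches from about 0.425 to 0.95 m from the base axis. Payload 3.5 kg.
Tool frame: the origin (TCP) lies midway between the tips of the shut fingers; the grasp point (between the pads) lies 19 mm behind it; z points along the fingers, y is the line along which they close (so a half turn about z gives the same grasp; the last joint's range is limited). The gripper opens to 85 mm and grips with 20 to 120 N. Pads are 22 mm wide; open, the fingers measure 114 mm over their backs; the gripper's body (76 mm by 85 mm) begins 54 mm behind the grasp point. The pads swing forward as they close: fully open they stand 13 mm farther back than shut.
Start: joints at [-1.347, 0.286, 1.577, -0, 1.279, -0.15], TCP at [0.247, -0.628, 0.193] pointing down, gripper open.
Joint ranges: [-2.77, 2.77], [-0.9, 2.22], [0.21, 2.48], [-1.53, 4.67], [0.24, 2.81], [-2.84, 2.84]. Speed limits (rad/s): [2.79, 2.79, 3.14, 3.14, 3.14, 3.14].

## Interface

Orientations are given as a unit quaternion [x, y, z, w].
In Python, from plant import ctrl gives the robot as it stands. The module is installed in compiled form; this text tells all that it offers.
- The arm moves only by the shell command python3 -m inch 'ROWS' [FORCE]. ROWS is JSON, a list of rows, each a list of 5 numbers: the closure, from 0 (fully open) to 1 (shut), then the shift along the tool's x, y, z in m, then the turn about the tool's z in degrees. A call has 1 to 5 rows; each row is the pose to reach, as a shift and turn from the pose commanded when the call began, along the tool's axes at that moment; what a row does not reach only later rows make up. A row lasts 1/12 s, in which the tool goes at most 41.7 mm and 7.16 degrees, less where a joint would pass 70% of its speed; a pose out of reach is approached as far as the arm can. A call with a gripper value outside its range is refused whole. The fingers move at their own pace and stop on an object; FORCE is the grip in N (left out, the last holds). Time passes only in rows, so rows that repeat a pose let the fingers close. It gives the time, the measured TCP pose, the force, the opening and the grip force at its end, in the units of the state.
- ctrl.get_state(): the state, without advancing time (a new reading comes with each control period).
- ctrl.read_camera(name): name is "scene" or "top"; returns a dict with "pixels" (420x560x3 uint8, red, green, blue), "depth" (420x560 float32, m along the optical axis (not along the pixel's ray), 0 where there is no reading), "fx", "fy", "cx", "cy" (pixels), "D" ([k1, k2, p1, p2, k3] as OpenCV has them; the pictures are not rectified), "xyz" and "rotation" of the camera in the world. Camera axes: x right, y down, z forward; pixel columns grow to the right and rows downward; lengths in m; the calibration is good to about 2 mm. A picture is of the moment at which its call begins.
- ctrl.sign_off(): hands the job in; it is judged then, once.
Trained networks look in a picture, given as the dict that the camera call returned (one of the last four; its "shot" number tells which), for a name from the list of things; names that differ only in an ending like _2 or _b are one class to them, and where a whole thing is asked for, a point or a joint stands for the part that bears it (a point fixed in the world has none). Each returns a list of dicts, best first, with "score" (0 to 1); they miss things now and then, are a little off and sometimes report something else, mostly with a low value. They report only what shows in the picture. A call takes as long as a camera call.
- ctrl.spot_in(query, picture): "at" ([column, row] in pixels, amid what is visible of it).
- ctrl.tip_of(query, picture): "at" ([column, row] in pixels: a listed point, or the origin of a listed thing).
The state is a dict: "time": time; "qpos": joint angles; "dq": joint speeds; "joint_efforts": joint torques, N m; "eef_pos": TCP position; "tcp_rot": TCP orientation; "contact_force": force on the tool from outside, world axes, zero at the start; "wrist_torque": the same for the moment, N m; "opening": opening from 0.0 (shut) to 1.0 (fully open); "finger_force": force on a finger pad.
Only numpy, scipy, OpenCV 4.12 (cv2) and the standard library are available. Lean on these libraries where they do the work, as an engineer would, in place of code of your own. Each camera call takes 0.05 s, during which the arm holds its last target. There are 200 camera calls.

## Working session

There is one attempt and no reset: what is moved stays moved. The work goes in short steps, Python scripts to look and compute and a shell command to move; the robot and the scene stay as the last step left them, time stands still between calls to the robot, and variables do not carry over. Pictures are saved under pics/ and viewed, at most 10 in all, crops included, and the job is handed in when it is done.

```bash
mkdir -p pics; cat > h.py <<'E'
import numpy as np, cv2
from plant import ctrl
from scipy.spatial.transform import Rotation as R
def rot(p):
    r=np.array(p["rotation"],float)
    return r if r.shape==(3,3) else R.from_quat(r).as_matrix()
def ray(p,uv):
    K=np.array([[p["fx"],0,p["cx"]],[0,p["fy"],p["cy"]],[0,0,1.]])
    n=cv2.undistortPoints(np.array([[uv]],float),K,np.array(p["D"],float))[0,0]
    return np.array([n[0],n[1],1.])
def world(p,uv,d=None,z=None):
    r=ray(p,uv);o=np.array(p["xyz"]);w=rot(p)@r
    if z is not None: return o+w*(z-o[2])/w[2]
    if d is None:
        c,q=int(round(uv[0])),int(round(uv[1]))
        k=p["depth"][max(q-2,0):q+3,max(c-2,0):c+3];k=k[k>0];d=np.median(k) if k.size else np.nan
    return o+w*d
def cloud(p):
    K=np.array([[p["fx"],0,p["cx"]],[0,p["fy"],p["cy"]],[0,0,1.]])
    v,u=np.mgrid[0:420,0:560]
    n=cv2.undistortPoints(np.stack([u,v],-1).reshape(-1,1,2).astype(float),K,np.array(p["D"],float))[:,0]
    d=p["depth"].reshape(-1,1)
    P=np.c_[n,np.ones(len(n))]*d
    return (P@rot(p).T+np.array(p["xyz"])).reshape(420,560,3)
def save(p,name): cv2.imwrite("pics/"+name,p["pixels"][:,:,::-1])
E
python3 - <<'E'
from h import *
np.set_printoptions(precision=3,suppress=True)
s=ctrl.get_state();print(s["time"],s["tcp_rot"])
ps={n:ctrl.read_camera(n) for n in("scene","top")}
for n,p in ps.items():
    save(p,n+"0.png");print(n,p["xyz"])
    for q in["jig","deck","stops","handle_pivot","handle_grip","clamp_foot","cup","tape","twine","pier"]:
        for f in("tip_of","spot_in"):
            try:
                for r in getattr(ctrl,f)(q,p)[:1]: print(q,f,np.round(r["at"]),round(r["score"],2),world(p,r["at"]))
            except Exception as e: print(q,f,str(e)[:60])
im=np.hstack([cv2.resize(p["pixels"],(560,420)) for p in ps.values()])
E
```

```text
0.0 [ 0.983  0.186 -0.    -0.001]
scene [ 1.166 -0.654  0.831]
jig tip_of [296. 261.] 0.71 [ 0.606 -0.022  0.056]
jig spot_in [282. 271.] 0.85 [ 0.588 -0.055  0.034]
deck tip_of [323. 238.] 0.73 [0.589 0.101 0.05 ]
deck spot_in [319. 233.] 0.96 [0.568 0.108 0.051]
stops tip_of [292. 257.] 0.71 [0.557 0.017 0.014]
stops spot_in [284. 268.] 0.88 [ 0.588 -0.049  0.039]
handle_pivot tip_of [271. 268.] 0.86 [ 0.581 -0.087  0.06 ]
handle_pivot spot_in [285. 270.] 0.66 [ 0.588 -0.046  0.031]
handle_grip tip_of [262. 238.] 0.95 [ 0.579 -0.113  0.169]
handle_grip spot_in [266. 246.] 0.56 [ 0.581 -0.101  0.141]
clamp_foot tip_of [305. 216.] 0.48 [0.577 0.039 0.15 ]
clamp_foot spot_in [307. 211.] 0.46 [0.575 0.046 0.162]
cup tip_of [ 91. 323.] 0.62 [ 0.409 -0.482  0.043]
cup spot_in [ 89. 314.] 0.78 [ 0.407 -0.477  0.067]
tape tip_of [137. 376.] 0.59 [ 0.569 -0.471 -0.002]
tape spot_in [136. 385.] 0.98 [ 0.595 -0.486  0.013]
twine tip_of [333. 178.] 0.68 [0.388 0.395 0.019]
twine spot_in [333. 169.] 0.67 [0.383 0.398 0.054]
pier tip_of [395. 203.] 0.7 [0.619 0.416 0.022]
pier spot_in [396. 189.
[... 358 characters left out ...]
61]
handle_pivot spot_in [287. 205.] 0.91 [ 0.561 -0.012  0.012]
handle_grip tip_of [317. 191.] 0.67 [ 0.569 -0.102  0.196]
handle_grip spot_in [317. 193.] 0.54 [ 0.564 -0.102  0.191]
clamp_foot tip_of [267. 195.] 0.4 [0.564 0.052 0.158]
clamp_foot spot_in [272. 193.] 0.59 [0.569 0.036 0.161]
cup tip_of [419. 263.] 0.75 [ 0.362 -0.468  0.005]
cup spot_in [425. 262.] 0.66 [ 0.366 -0.489  0.006]
tape tip_of [417. 206.] 0.81 [ 0.566 -0.471  0.001]
tape spot_in [409. 198.] 0.67 [ 0.593 -0.443  0.006]
twine tip_of [159. 259.] 0.92 [0.366 0.411 0.068]
twine spot_in [154. 260.] 0.83 [0.364 0.427 0.069]
pier tip_of [159. 189.] 0.8 [0.597 0.414 0.098]
pier spot_in [155. 187.] 0.91 [0.602 0.424 0.109]
```

View pics/scene0.png

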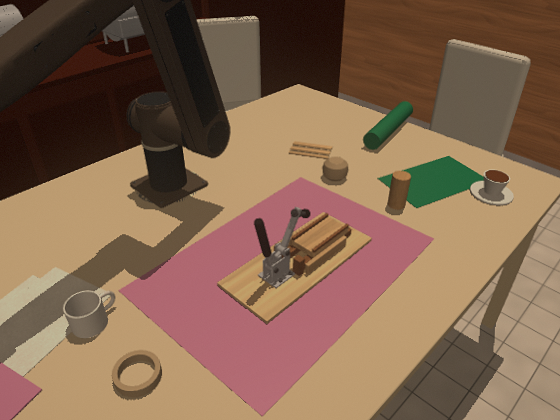

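View pics/top0.png

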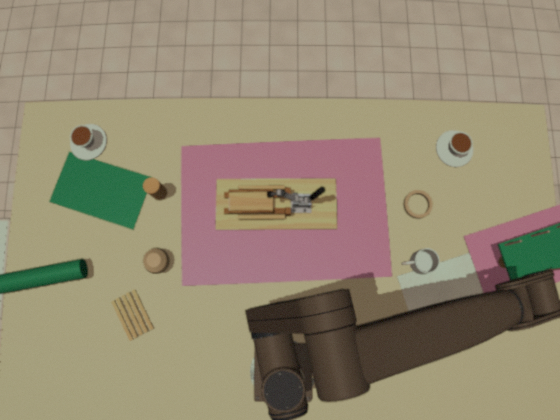

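Both views agree: the jig lies nearly along world −y, with stops and handle towards −y. In the top view its board spans columns 217–337, rows 179–230, with the deck at (250,201) and the handle at (317,191). Next I fit the jig axis and measure the deck's rear end.

```bash
cat > fit.py <<'E'
from h import *
np.set_printoptions(precision=4,suppress=True)
def jigfit(Ps,lo=.007,hi=.018):
    P=np.vstack(Ps);m=(P[:,2]>lo)&(P[:,2]<hi)&(abs(P[:,0]-.565)<.16)&(abs(P[:,1]-.02)<.27)
    return cv2.minAreaRect((P[m][:,:2]*1000).astype(np.float32))
def tojig(P,c,a):
    ex=np.array([np.sin(a),-np.cos(a)]);ey=np.array([np.cos(a),np.sin(a)]) # jig x ~ -y world, jig y ~ +x world
    d=P[...,:2]-c
    return np.stack([d@ex,d@ey,P[...,2]],-1)*1000
E
python3 - <<'E'
from fit import *
C={}
for n in("scene","top"):
    p=ctrl.read_camera(n);C[n]=cloud(p).reshape(-1,3)
    print(n,jigfit([C[n]]))
    P=C[n]
    r=jigfit([P]);c=np.array(r[0])/1000;a=r[2] if r[2]<45 else r[2]-90;a=np.radians(a)
    J=tojig(P,c,a)
    near=(abs(J[:,1])<60)&(abs(J[:,0])<230)
    d=J[near&(J[:,2]>45)&(J[:,2]<54)&(J[:,0]<40)]
    print("deck x",np.percentile(d[:,0],[0,1,3,97,99,100]),"y",np.percentile(d[:,1],[1,3,97,99]))
    k=J[near&(J[:,2]>56)&(J[:,2]<66)&(J[:,0]<40)]
    print("kerb/stop x",np.percentile(k[:,0],[0,1,3,50,97,99]),"y",np.percentile(k[:,1],[1,50,99]))
    h=J[near&(J[:,2]>110)&(J[:,0]>80)];print("handle",len(h),h.mean(0),h.min(0),h.max(0))
    h=J[near&(J[:,2]>110)&(J[:,0]<80)];print("arm",len(h),h.mean(0),h.min(0),h.max(0))
E
```

```text
scene ((558.4718017578125, 26.789093017578125), (209.8723602294922, 423.444091796875), 0.2549493610858917)
deck x [-162.7984 -159.9696 -155.3342  -11.5109   -9.3879   39.2332] y [-39.0432 -21.6042  52.8352  55.5622]
kerb/stop x [-161.4423 -158.9479 -153.7917  -71.1132   37.4768   38.6872] y [-28.0004  44.2428  58.6811]
handle 352 [135.5025  18.4859 171.8286] [110.2411   2.6623 110.4102] [152.7001  25.0772 220.7177]
arm 351 [ 22.656   15.502  152.9022] [-27.7905   2.1585 110.1977] [ 57.685   25.8975 188.0558]
top ((564.4653930664062, 19.627349853515625), (316.4897155761719, 537.1005249023438), 0.3120155930519104)
deck x [-165.6075 -164.4279 -161.4273   -6.0323   15.2237   35.5251] y [-54.1997 -51.5343  53.7884  57.0609]
kerb/stop x [-164.11   -163.2047 -158.7265  -71.7685   38.6879   38.835 ] y [-42.135  -19.064   46.4647]
handle 125 [123.9288   0.1669 179.8878] [102.6807  -7.2708 110.1141] [145.4173  14.8236 223.2618]
arm 162 [  8.5974   1.5836 160.5254] [-32.2535  -9.0111 110.7319] [ 54.102   13.7848 192.0682]
```

```bash
python3 - <<'E'
from fit import *
for n in("top","scene"):
    p=ctrl.read_camera(n);im=p["pixels"];hsv=cv2.cvtColor(im,cv2.COLOR_RGB2HSV)
    c0=(277,205) if n=="top" else (296,255)
    pink=((hsv[...,0]>150)|(hsv[...,0]<3))&(hsv[...,1]>80)
    m=(~pink).astype(np.uint8)
    m=cv2.morphologyEx(m,cv2.MORPH_OPEN,np.ones((3,3)))
    _,l=cv2.connectedComponents(m);m=(l==l[c0[1],c0[0]]).astype(np.uint8)
    cs=max(cv2.findContours(m,cv2.RETR_EXTERNAL,cv2.CHAIN_APPROX_NONE)[0],key=len)[:,0]
    W=np.array([world(p,u.astype(float),z=.012)[:2] for u in cs])*1000
    print(n,m.sum(),cv2.minAreaRect(W.astype(np.float32)))
    if n=="top":
        # sub-lines: edges
        r=cv2.boundingRect(cs);print(r)
        for nm,sel in(("left",cs[:,0]<=r[0]+2),("right",cs[:,0]>=r[0]+r[2]-3),("up",cs[:,1]<=r[1]+3),("down",cs[:,1]>=r[1]+r[3]-4)):
            print(nm,np.median(W[sel],0),np.polyfit(W[sel][:,1],W[sel][:,0],1) if nm in("up","down") else "")
    big=cv2.resize(im[165:245,200:360] if n=="top" else im[180:330,200:400],None,fx=4 if n=="top" else 3,fy=4 if n=="top" else 3,interpolation=2)
    cv2.imwrite(f"pics/crop_{n}.png",big[...,::-1])
E
```

```text
top 222154 ((623.0682983398438, 18.5496826171875), (1633.2879638671875, 2328.853515625), 0.23715777695178986)
(0, 0, 560, 420)
left [ 542.1813 1034.1289] 
right [  592.0661 -1007.7715] 
up [1391.5719   18.472 ] [  -0.0041 1397.4993]
down [-160.1592    8.0682] [  -0.0079 -163.9346]
scene 8263 ((514.3782958984375, 23.990219116210938), (303.79510498046875, 428.5729675292969), 0.4855419099330902)
```

View pics/crop_top.png

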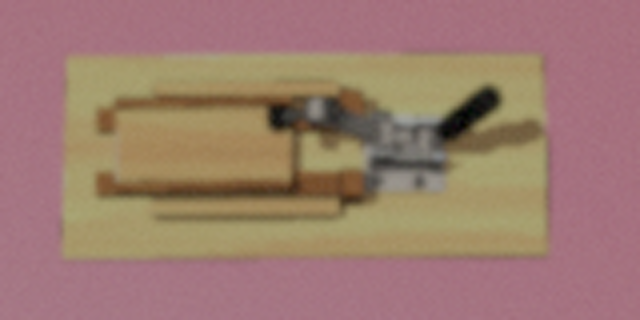

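The crop (4x, offset 200,165) shows the board corners at (66,56), (544,54), (548,258) and (63,258). The deck's rear edge is at column 115 and its front at 296, about 35 mm short of the stops.

```bash
python3 - <<'E'
from fit import *
p=ctrl.read_camera("top")
f=lambda u,v,z:world(p,(200+(u-1.5)/4,165+(v-1.5)/4),z=z)[:2]
Q=[f(66,56,.012),f(544,54,.012),f(548,258,.012),f(63,258,.012)]
print(np.array(Q),np.mean(Q,0))
print("deck rear",f(116,110,.05),f(116,182,.05),"front",f(296,110,.05),f(296,182,.05))
E
```

```text
[[ 0.6559  0.2364]
 [ 0.6601 -0.1835]
 [ 0.479  -0.1841]
 [ 0.4764  0.2333]] [0.5678 0.0255]
deck rear [0.5983 0.1864] [0.5359 0.1847] front [0.5991 0.0331] [0.5368 0.0325]
```

```bash
python3 -m inch '[[1,0,0,-0.04,7],[1,0,0,-0.08,14],[1,0,0,-0.12,21.4],[1,0.03,0,-0.15,21.4],[1,0.03,0,-0.15,21.4]]' 40
```

```text
time: 2.77
eef_pos: [0.2781, -0.6187, 0.3532]
tcp_rot: [1.0, 0.001, 0.003, 0.007]
contact_force: [-1.4, 0.1, 2.2]
opening: 0.298
finger_force: 0.0
```

```bash
R='x'; python3 -m inch '[[1,0.16,-0.12,0,0],[1,0.16,-0.12,0,0],[1,0.16,-0.12,0,0],[1,0.16,-0.12,0,0],[1,0.16,-0.12,0,0]]' 40; python3 -m inch '[[1,0.1,-0.18,0,0],[1,0.1,-0.18,0,0],[1,0.1,-0.18,0,0],[1,0.1,-0.18,0,0],[1,0.1,-0.18,0,0]]'; python3 -m inch '[[1,0.02,-0.2,0,0],[1,0.02,-0.2,0,0],[1,0.02,-0.2,0,0],[1,0.02,-0.2,0,0],[1,0.02,-0.2,0,0]]'
```

```text
time: 3.18
eef_pos: [0.4365, -0.4952, 0.3424]
tcp_rot: [1.0, 0.001, 0.0, -0.0]
contact_force: [-0.0, -0.7, 0.0]
opening: -0.001
finger_force: 0.0
time: 3.6
eef_pos: [0.5352, -0.315, 0.3424]
tcp_rot: [1.0, 0.001, 0.0, -0.0]
contact_force: [1.2, 0.0, 0.3]
opening: -0.001
finger_force: 0.0
time: 4.02
eef_pos: [0.5541, -0.1144, 0.3425]
tcp_rot: [1.0, 0.001, 0.0, -0.0]
contact_force: [0.2, 0.2, 0.1]
opening: -0.002
finger_force: 0.0
```

```bash
python3 -m inch '[[1,0.012,-0.2,0,0],[1,0.012,-0.2,0,0],[1,0.012,-0.2,0,0],[1,0.012,-0.2,0,0],[1,0.012,-0.2,0,0]]'; python3 -m inch '[[1,0,-0.04,0,0],[1,0,-0.08,0,0],[1,0,-0.12,0.01,0],[1,0,-0.15,0.03,0],[1,0,-0.15,0.06,0]]'; python3 -m inch '[[1,0,0,0.16,0],[1,0,0,0.16,0],[1,0,0,0.16,0],[1,0,0,0.16,0],[1,0,0,0.16,0]]'
```

```text
time: 4.43
eef_pos: [0.5658, 0.0857, 0.3425]
tcp_rot: [1.0, 0.001, 0.0, -0.0]
contact_force: [0.9, -0.8, 1.0]
opening: -0.001
finger_force: 0.0
time: 4.85
eef_pos: [0.5668, 0.2385, 0.2852]
tcp_rot: [1.0, 0.003, 0.003, -0.002]
contact_force: [0.0, -0.1, -0.9]
opening: -0.001
finger_force: 0.0
time: 5.27
eef_pos: [0.5596, 0.2313, 0.1126]
tcp_rot: [1.0, 0.0, -0.009, 0.002]
contact_force: [-0.5, 1.1, -0.7]
opening: 0.003
finger_force: 0.0
```

```bash
python3 -m inch '[[1,0,0,0.03,0],[1,0,0,0.06,0],[1,0,0,0.07,0],[1,0,0,0.07,0],[1,0,0,0.07,0]]'; python3 - <<'E'
from h import *
p=ctrl.read_camera("scene");cv2.imwrite("pics/s1.png",cv2.resize(p["pixels"][150:310,230:450],None,fx=3,fy=3,interpolation=2)[...,::-1])
print(ctrl.get_state()["eef_pos"])
E
```

```text
time: 5.68
eef_pos: [0.5671, 0.2329, 0.0542]
tcp_rot: [1.0, 0.0, 0.001, -0.0]
contact_force: [-0.2, 0.2, 0.9]
opening: 0.0
finger_force: 0.0
[0.56797763 0.23311246 0.0552189 ]
```

View pics/s1.png

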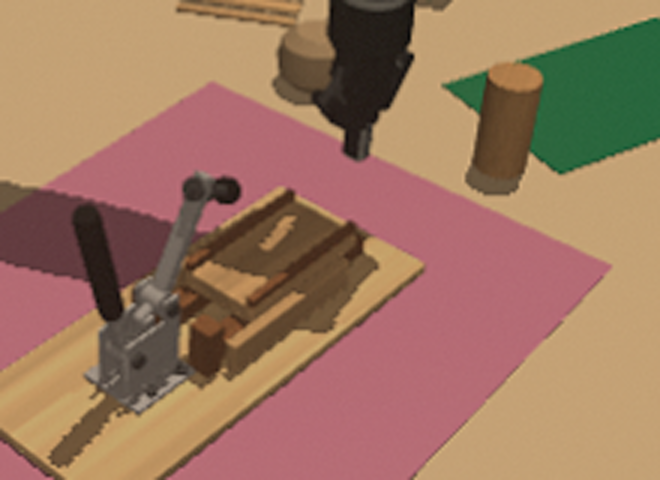

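The closed fingertips (at about (357,150) in the crop) hang behind the deck's rear end, centred on it. I'll lower them and push.

```bash
python3 -m inch '[[1,0,0,0.014,0],[1,0,0.015,0.015,0],[1,0,0.03,0.015,0],[1,0,0.03,0.015,0]]'; python3 -m inch '[[1,0,0.005,0,0],[1,0,0.01,0,0],[1,0,0.015,0,0],[1,0,0.02,0,0],[1,0,0.02,0,0]]'; python3 -m inch '[[1,0,0.004,0,0],[1,0,0.008,0,0],[1,0,0.012,0,0],[1,0,0.012,0,0]]'
```

```text
time: 6.07
eef_pos: [0.5663, 0.1999, 0.0377]
tcp_rot: [1.0, -0.001, -0.0, 0.001]
contact_force: [0.0, -0.2, -0.4]
opening: 0.001
finger_force: 0.0
time: 6.48
eef_pos: [0.5663, 0.1818, 0.0376]
tcp_rot: [1.0, -0.0, 0.0, 0.0]
contact_force: [0.6, 0.2, -0.2]
opening: 0.001
finger_force: 0.0
time: 6.82
eef_pos: [0.5662, 0.1701, 0.0375]
tcp_rot: [1.0, -0.0, -0.0, 0.0]
contact_force: [-0.8, 0.0, 0.2]
opening: 0.001
finger_force: 0.0
```

```bash
python3 -m inch '[[1,0,0.003,0,0],[1,0,0.006,0,0],[1,0,0.006,0,0]]'; python3 -m inch '[[1,0,0.002,0,0],[1,0,0.004,0,0],[1,0,0.004,0,0]]'; python3 - <<'E'
from h import *
p=ctrl.read_camera("scene");cv2.imwrite("pics/s2.png",cv2.resize(p["pixels"][170:300,240:400],None,fx=4,fy=4,interpolation=2)[...,::-1])
s=ctrl.get_state();print(s["eef_pos"],s["contact_force"])
E
```

```text
time: 7.07
eef_pos: [0.5662, 0.1642, 0.0375]
tcp_rot: [1.0, 0.0, -0.0, 0.0]
contact_force: [0.7, -0.3, 0.8]
opening: -0.002
finger_force: 0.0
time: 7.32
eef_pos: [0.5662, 0.1604, 0.0375]
tcp_rot: [1.0, 0.0, -0.0, 0.0]
contact_force: [-0.2, -0.6, -0.0]
opening: -0.003
finger_force: 0.0
[0.56620084 0.16054259 0.03752454] [-0.1580397   0.75749915 -0.2293139 ]
```

View pics/s2.png

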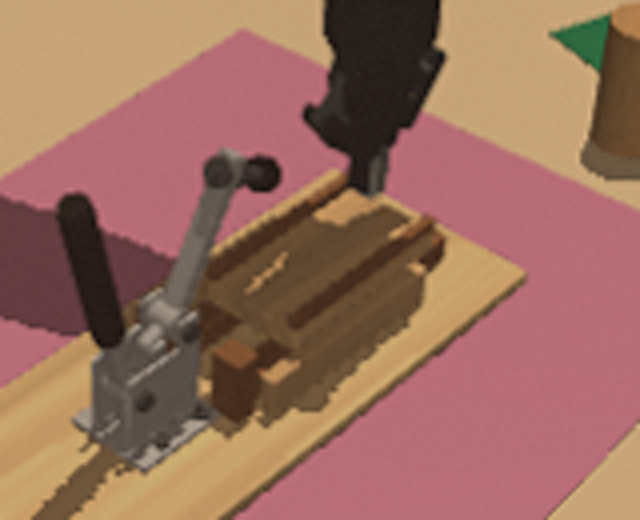

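The fingertips meet the deck's rear end at (365,190), and a gap to the stop remains near (265,345). I'll push on in small steps until the force rises.

```bash
for i in 1; do python3 -m inch '[[1,0,0.002,0,0],[1,0,0.004,0,0],[1,0,0.004,0,0]]'; python3 -m inch '[[1,0,0.001,0,0],[1,0,0.002,0,0],[1,0,0.002,0,0]]'; python3 -m inch '[[1,0,0.001,0,0],[1,0,0.002,0,0],[1,0,0.002,0,0]]'; done | grep -E 'eef|contact'
```

```text
eef_pos: [0.5662, 0.1564, 0.0375]
contact_force: [-0.2, -0.8, 0.6]
eef_pos: [0.5662, 0.1545, 0.0375]
contact_force: [0.3, -0.6, 0.1]
eef_pos: [0.5662, 0.1525, 0.0375]
contact_force: [-0.7, -0.4, -0.4]
```

```bash
(python3 -m inch '[[1,0,0.001,0,0],[1,0,0.002,0,0],[1,0,0.002,0,0]]'; python3 -m inch '[[1,0,0.001,0,0],[1,0,0.002,0,0],[1,0,0.002,0,0]]') | grep -E 'eef|contact'
python3 - <<'E'
from h import *
p=ctrl.read_camera("scene");q=ctrl.read_camera("top")
a=cv2.resize(p["pixels"][200:290,270:380],None,fx=5,fy=5,interpolation=2);b=cv2.resize(q["pixels"][175:233,215:345],None,fx=5,fy=5,interpolation=2)
o=np.zeros((590,650,3),np.uint8);a=cv2.resize(a,(366,300));o[:300,:366]=a;o[300:]=b
cv2.imwrite("pics/s3.png",o[...,::-1])
E
```

```text
eef_pos: [0.5662, 0.1505, 0.0375]
contact_force: [-0.6, 0.7, -0.5]
eef_pos: [0.5662, 0.1485, 0.0375]
contact_force: [-0.1, -0.0, 0.7]
```

View pics/s3.png

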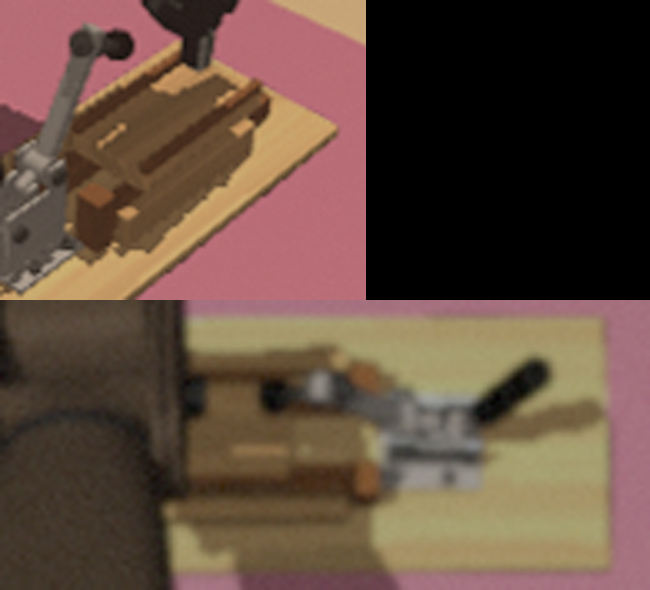

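```bash
python3 - <<'E'
from h import *
np.set_printoptions(precision=3,suppress=True)
s=ctrl.get_state();print(s["eef_pos"],s["contact_force"],s["joint_efforts"])
for n in("scene","top"):
    p=ctrl.read_camera(n);K=np.array([[p["fx"],0,p["cx"]],[0,p["fy"],p["cy"]],[0,0,1.]])
    Rm=rot(p).T
    X=np.array([s["eef_pos"],[.6,.186,.06],[.6,.146,.06],[.6,.036,.06],[.6,-.0045,.06],[.6,-.0045,.062]])
    uv=cv2.projectPoints(X,cv2.Rodrigues(Rm)[0],-Rm@np.array(p["xyz"]),K,np.array(p["D"],float))[0][:,0]
    print(n,uv)
    C=cloud(p)
    for x in (.566,.60):
        m=(abs(C[...,0]-x)<.006)&(C[...,1]<.25)&(C[...,1]>-.02)&(C[...,2]<.09)
        P=C[m];b=np.round(P[:,1]/.008).astype(int)
        print(x,[(round(k*.008,3),round(float(np.median(P[b==k][:,2])),3)) for k in np.unique(b)])
    im=p["pixels"]
    if n=="scene":
        c=cv2.resize(im[200:280,290:370],None,fx=7,fy=7,interpolation=cv2.INTER_CUBIC)
        for u in uv: cv2.circle(c,tuple(int(t) for t in ((u-[290,200])*7)),4,(0,255,0),1)
        cv2.imwrite("pics/s4.png",cv2.convertScaleAbs(c,alpha=1.6)[...,::-1])
E
```

```text
[0.566 0.149 0.038] [ 0.207 -0.156 -0.362] [ -0.03  -35.396 -24.821  -0.002   0.     -0.001]
scene [[327.309 229.955]
 [345.842 222.954]
 [336.796 229.368]
 [310.052 248.303]
 [299.458 255.792]
 [299.48  255.202]]
0.566 [(np.float64(-0.008), 0.014), (np.float64(0.0), 0.012), (np.float64(0.008), 0.011), (np.float64(0.04), 0.042), (np.float64(0.048), 0.031), (np.float64(0.056), 0.05), (np.float64(0.064), 0.051), (np.float64(0.072), 0.05), (np.float64(0.08), 0.051), (np.float64(0.088), 0.05), (np.float64(0.096), 0.051), (np.float64(0.104), 0.051), (np.float64(0.112), 0.051), (np.float64(0.12), 0.05), (np.float64(0.128), 0.051), (np.float64(0.136), 0.05), (np.float64(0.144), 0.051), (np.float64(0.152), 0.05), (np.float64(0.16), 0.051), (np.float64(0.168), 0.05), (np.float64(0.176), 0.051), (np.float64(0.184), 0.05), (np.float64(0.192), 0.049), (np.float64(0.232), 0.014), (np.float64(0.248), 0.003)]
0.6 [(np.float64(-0.016), 0.062), (np.float64(-0.008), 0.062), (np.float64(0.0), 0.061), (np.float64(0.016), 0.032), (np.float64(0.024), 0.033), (np.float64(0.032), 0.032), (np.float64(0.04), 
[... 912 characters left out ...]
np.float64(0.008), 0.011), (np.float64(0.016), 0.011), (np.float64(0.024), 0.013), (np.float64(0.032), 0.013), (np.float64(0.04), 0.05), (np.float64(0.048), 0.049), (np.float64(0.056), 0.051), (np.float64(0.064), 0.052), (np.float64(0.072), 0.049), (np.float64(0.08), 0.051), (np.float64(0.088), 0.051), (np.float64(0.096), 0.051), (np.float64(0.104), 0.051)]
0.6 [(np.float64(-0.016), 0.063), (np.float64(-0.008), 0.061), (np.float64(0.032), 0.027), (np.float64(0.04), 0.063), (np.float64(0.048), 0.061), (np.float64(0.056), 0.056), (np.float64(0.064), 0.054), (np.float64(0.072), 0.057), (np.float64(0.08), 0.057), (np.float64(0.088), 0.055), (np.float64(0.096), 0.063), (np.float64(0.104), 0.063)]
```

View pics/s4.png

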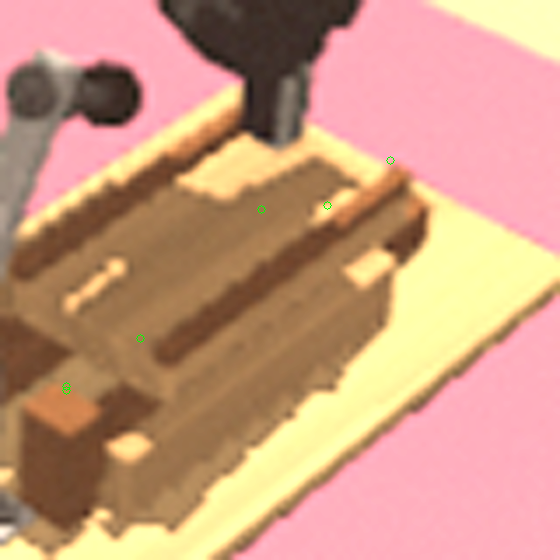

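```bash
python3 - <<'E'
from h import *
np.set_printoptions(precision=3,suppress=True)
p=ctrl.read_camera("scene");C=cloud(p)
for v in range(208,226,2): print(v,[(u,C[v,u]) for u in(328,330,332)],)
s=ctrl.get_state();print(s["qpos"],s["eef_pos"],s["tcp_rot"],s["opening"])
E
```

```text
208 [(328, array([0.579, 0.126, 0.131])), (330, array([0.579, 0.136, 0.126])), (332, array([0.582, 0.14 , 0.126]))]
210 [(328, array([0.58 , 0.126, 0.125])), (330, array([0.578, 0.137, 0.119])), (332, array([0.578, 0.146, 0.114]))]
212 [(328, array([0.574, 0.135, 0.111])), (330, array([0.578, 0.139, 0.111])), (332, array([0.579, 0.146, 0.108]))]
214 [(328, array([0.574, 0.136, 0.104])), (330, array([0.574, 0.145, 0.099])), (332, array([0.579, 0.146, 0.101]))]
216 [(328, array([0.575, 0.135, 0.098])), (330, array([0.575, 0.143, 0.094])), (332, array([0.581, 0.144, 0.096]))]
218 [(328, array([0.574, 0.137, 0.09 ])), (330, array([0.575, 0.145, 0.086])), (332, array([0.577, 0.15 , 0.084]))]
220 [(328, array([0.57 , 0.143, 0.077])), (330, array([0.575, 0.146, 0.078])), (332, array([0.556, 0.18 , 0.05 ]))]
222 [(328, array([0.555, 0.163, 0.052])), (330, array([0.558, 0.169, 0.05 ])), (332, array([0.564, 0.17 , 0.053]))]
224 [(328, array([0.56 , 0.157, 0.051])), (330, array([0.565, 0.161, 0.051])), (332, array([0.569, 0.164, 0.052]))]
[0.084 0.267 1.907 0.    0.967 1.654] [0.566 0.149 0.038] [ 1.  0.  0. -0.] 0.0026583575936326423
```

Depth readings place the real fingertips about 37 mm higher than the reported TCP z, so they passed above the deck without touching it. The deck hasn't moved. I'll back off, lower, and re-measure the tip against the picture.

```bash
cat > tip.py <<'E'
from h import *
np.set_printoptions(precision=3,suppress=True)
def tip(n="scene"):
    s=ctrl.get_state();e=np.array(s["eef_pos"]);p=ctrl.read_camera(n);C=cloud(p)
    im=p["pixels"].astype(int).sum(2)
    m=(abs(C[...,0]-e[0])<.025)&(abs(C[...,1]-e[1])<.022)&(C[...,2]>.02)&(C[...,2]<e[2]+.1)&(im<200)
    P=C[m];print("eef",e,"F",np.array(s["contact_force"]),"dark pts",len(P))
    if len(P): print("zmin",np.percentile(P[:,2],[0,2,5]),"y",P[:,1].min(),P[:,1].max(),"x",P[:,0].min(),P[:,0].max())
    return p,C
if __name__=="__main__": tip()
E
python3 -m inch '[[1,0,-0.025,0,0],[1,0,-0.05,0,0],[1,0,-0.08,0,0],[1,0,-0.08,0,0],[1,0,-0.08,0,0]]'; python3 tip.py; python3 -m inch '[[1,0,0,0.005,0],[1,0,0,0.010,0],[1,0,0,0.015,0],[1,0,0,0.015,0]]'; python3 tip.py
```

```text
time: 9.28
eef_pos: [0.566, 0.2298, 0.0375]
tcp_rot: [1.0, 0.001, 0.0, 0.0]
contact_force: [-0.3, -0.2, 0.1]
opening: 0.002
finger_force: 0.0
eef [0.566 0.23  0.037] F [-0.339 -0.233  0.087] dark pts 126
zmin [0.079 0.084 0.087] y 0.20863888908185568 0.2503158045257865 x 0.5567895740542669 0.5799102152146284
time: 9.67
eef_pos: [0.565, 0.2275, 0.0207]
tcp_rot: [1.0, -0.0, -0.002, 0.0]
contact_force: [-0.4, -0.2, 0.3]
opening: 0.002
finger_force: 0.0
eef [0.565 0.228 0.021] F [-0.441 -0.169  0.316] dark pts 119
zmin [0.065 0.066 0.07 ] y 0.20921797810584863 0.2491215044276649 x 0.5558199097505134 0.5800903444365367
```

```bash
sed -i 's/&(im<200)//' tip.py; python3 -m inch '[[1,0,0,0.005,0],[1,0,0,0.010,0],[1,0,0,0.015,0],[1,0,0,0.015,0]]' | grep -E "eef|cont"; python3 tip.py; python3 -m inch '[[1,0,0,0.002,0],[1,0,0,0.004,0],[1,0,0,0.006,0],[1,0,0,0.006,0]]'| grep -E "eef|cont"; python3 tip.py
```

```text
eef_pos: [0.5651, 0.2284, 0.006]
contact_force: [-1.2, -0.6, 0.2]
eef [0.565 0.228 0.006] F [-1.246 -0.568  0.222] dark pts 138
zmin [0.04  0.048 0.051] y 0.2108661663335668 0.24985830286927369 x 0.5521964988364217 0.5812895258441542
eef_pos: [0.5659, 0.2286, 0.0011]
contact_force: [0.0, -0.2, 0.9]
eef [0.566 0.229 0.001] F [ 0.046 -0.15   0.899] dark pts 141
zmin [0.04  0.043 0.047] y 0.20676781482842788 0.25014949153953425 x 0.5555034510936202 0.5808574931534055
```

```bash
(python3 -m inch '[[1,0,0.01,0.002,0],[1,0,0.02,0.002,0],[1,0,0.03,0.002,0],[1,0,0.04,0.002,0],[1,0,0.04,0.002,0]]'; python3 -m inch '[[1,0,0.005,0,0],[1,0,0.01,0,0],[1,0,0.015,0,0],[1,0,0.015,0,0]]')| grep -E "eef|cont"; python3 - <<'E'
from tip import *
p,C=tip()
for x in (.555,.60):
  m=(abs(C[...,0]-x)<.005)&(C[...,1]<.07)&(C[...,1]>-.02)&(C[...,2]>.04)&(C[...,2]<.056);P=C[m];print(x,np.sort(P[:,1])[:6])
E
```

```text
eef_pos: [0.5663, 0.1864, -0.0005]
contact_force: [-0.1, 0.2, 0.6]
eef_pos: [0.5663, 0.1729, -0.0004]
contact_force: [-0.3, -0.5, 0.2]
eef [ 0.566  0.173 -0.   ] F [-0.347 -0.542  0.183] dark pts 173
zmin [0.029 0.033 0.045] y 0.15101468580835575 0.1944037627143721 x 0.5427989432633135 0.5903332194949904
0.555 [0.009 0.009 0.01  0.011 0.011 0.011]
0.6 [0.009 0.01  0.01  0.011 0.011 0.012]
```

The deck moves now: its front went from y 0.037 to 0.010, and home is about −0.004. I'll continue until contact.

```bash
(python3 -m inch '[[1,0,0.004,0,0],[1,0,0.008,0,0],[1,0,0.011,0,0],[1,0,0.011,0,0]]'; python3 -m inch '[[1,0,0.001,0,0],[1,0,0.002,0,0],[1,0,0.002,0,0]]'; python3 -m inch '[[1,0,0.001,0,0],[1,0,0.002,0,0],[1,0,0.002,0,0]]')| grep -E "eef|cont"
```

```text
eef_pos: [0.5663, 0.1622, -0.0004]
contact_force: [-0.3, 0.2, 0.1]
eef_pos: [0.5662, 0.1606, -0.0005]
contact_force: [0.4, 0.5, 0.2]
eef_pos: [0.5666, 0.1602, -0.0003]
contact_force: [2.1, 5.5, -1.5]
```

```bash
(python3 -m inch '[[1,0,0.001,0,0],[1,0,0.002,0,0],[1,0,0.002,0,0]]'; python3 -m inch '[[1,0,0.001,0,0],[1,0,0.002,0,0],[1,0,0.002,0,0]]')| grep -E "eef|cont"; python3 - <<'E'
from tip import *
p,C=tip()
for x in (.54,.555,.58,.60):
  m=(abs(C[...,0]-x)<.006)&(C[...,1]<.04)&(C[...,1]>-.012)&(C[...,2]>.047)&(C[...,2]<.06);P=C[m];print(x,np.sort(P[:,1])[:6])
cv2.imwrite("pics/s5.png",cv2.convertScaleAbs(cv2.resize(p["pixels"][200:280,260:370],None,fx=7,fy=7,interpolation=cv2.INTER_CUBIC),alpha=1.6)[...,::-1])
E
```

```text
eef_pos: [0.5667, 0.1601, -0.0001]
contact_force: [1.3, 11.2, -1.1]
eef_pos: [0.5667, 0.16, 0.0001]
contact_force: [1.7, 17.1, -1.2]
eef [0.567 0.16  0.   ] F [ 1.685 17.063 -1.21 ] dark pts 186
zmin [0.028 0.033 0.045] y 0.13815704616253166 0.1816555572832642 x 0.5419660059202833 0.5901241871946722
0.54 [0.014 0.018 0.021 0.021 0.023 0.023]
0.555 [0.005 0.007 0.008 0.009 0.01  0.01 ]
0.58 [-0.005 -0.002 -0.001 -0.001 -0.     0.001]
0.6 [-0.     0.008  0.01   0.011  0.015  0.027]
```

View pics/s5.png

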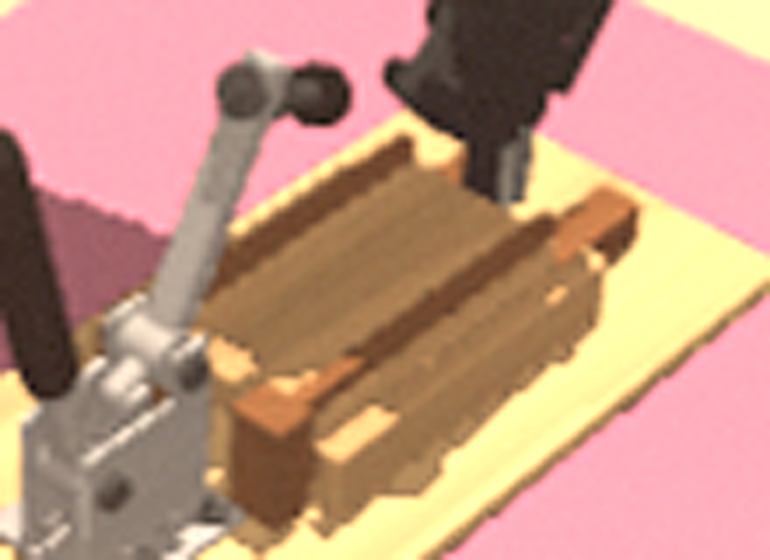

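The front end now sits against the stop block at (270,410), and 17 N of push gives no further motion. I'll retreat, rise, and move over between the clamp arm and the handle.

```bash
(python3 -m inch '[[1,0,-0.02,0,0],[1,0,-0.04,0,0],[1,0,-0.05,-0.03,0],[1,0,-0.05,-0.07,0],[1,0,-0.05,-0.11,0]]'; python3 -m inch '[[1,0,0,-0.04,0],[1,0,0,-0.08,0],[1,0,0,-0.12,0],[1,0,0,-0.16,0],[1,0,0,-0.17,0]]'; python3 -m inch '[[1,0,0.04,0,0],[1,0,0.08,0,0],[1,0,0.12,0,0],[1,0,0.16,0,0],[1,0,0.2,0,0]]';python3 -m inch '[[1,0,0.04,0,0],[1,0,0.06,0,0],[1,0,0.06,0,0],[1,0,0.06,0,0]]')| grep -E "time|eef|cont"; python3 tip.py;python3 - <<'E'
from h import *
p=ctrl.read_camera("scene")
C=cloud(p);np.set_printoptions(precision=3,suppress=True)
# deck front & handle
for x in (.555,.58,.60):
  m=(abs(C[...,0]-x)<.006)&(C[...,1]<.2)&(C[...,1]>.1)&(C[...,2]>.046)&(C[...,2]<.064);P=C[m];print(x,"rear",np.sort(P[:,1])[-5:])
m=(abs(C[...,0]-.57)<.03)&(C[...,1]<-.08)&(C[...,1]>-.16)&(C[...,2]>.11)&(C[...,2]<.24);P=C[m];print("handle top",P[:,2].max(),P.mean(0),P[P[:,2]>.2].mean(0))
E
```

```text
time: 13.08
eef_pos: [0.5645, 0.2049, 0.109]
contact_force: [0.9, 0.8, -0.7]
time: 13.5
eef_pos: [0.5691, 0.2049, 0.2888]
contact_force: [0.9, -0.0, 1.4]
time: 13.92
eef_pos: [0.5656, 0.0028, 0.2791]
contact_force: [1.3, -0.4, 0.1]
time: 14.25
eef_pos: [0.5659, -0.0564, 0.2789]
contact_force: [0.1, -0.7, 0.1]
eef [ 0.566 -0.056  0.279] F [ 0.083 -0.72   0.108] dark pts 722
zmin [0.02  0.024 0.029] y -0.07824024206271052 -0.03440618209675428 x 0.5520360664192423 0.5907488826511575
0.555 rear [0.142 0.142 0.143 0.144 0.145]
0.58 rear [0.141 0.143 0.143 0.145 0.146]
0.6 rear [0.139 0.144 0.144 0.145 0.146]
handle top 0.22152939967562923 [ 0.578 -0.109  0.172] [ 0.576 -0.117  0.213]
```

The rear end face is at y ≈ 0.1455 across the deck, so it is home and square. Next I'll descend behind the handle.

```bash
(python3 -m inch '[[1,0,0,0.04,0],[1,0,0,0.08,0],[1,0,0,0.12,0],[1,0,0,0.145,0],[1,0,0,0.145,0]]'; python3 -m inch '[[1,0,0.005,0,0],[1,0,0.010,0,0],[1,0,0.015,0,0],[1,0,0.02,0,0],[1,0,0.02,0,0]]')| grep -E "eef|cont";python3 - <<'E'
from h import *
np.set_printoptions(precision=3,suppress=True)
s=ctrl.get_state();print(s["eef_pos"],s["contact_force"])
p=ctrl.read_camera("scene");C=cloud(p)
m=(abs(C[...,0]-.57)<.03)&(C[...,1]<-.02)&(C[...,1]>-.16)&(C[...,2]>.11)&(C[...,2]<.23);P=C[m];
for z in np.arange(.11,.23,.01):
  y=np.sort(P[abs(P[:,2]-z)<.005][:,1]);print(round(z,3),y[[0,-1]] if len(y) else "",y[:-1][np.diff(y)>.008],y[1:][np.diff(y)>.008])
cv2.imwrite("pics/s6.png",cv2.convertScaleAbs(cv2.resize(p["pixels"][170:290,220:350],None,fx=5,fy=5,interpolation=cv2.INTER_CUBIC),alpha=1.6)[...,::-1])
E
```

```text
eef_pos: [0.5612, -0.0522, 0.127]
contact_force: [-0.2, -0.4, -1.5]
eef_pos: [0.5676, -0.0768, 0.1368]
contact_force: [-0.0, -0.4, 0.3]
[ 0.568 -0.077  0.137] [-0.014 -0.38   0.317]
0.11 [-0.104 -0.022] [-0.082] [-0.033]
0.12 [-0.105 -0.021] [-0.087] [-0.03]
0.13 [-0.107 -0.02 ] [-0.087] [-0.023]
0.14 [-0.109 -0.09 ] [] []
0.15 [-0.112 -0.092] [] []
0.16 [-0.114 -0.091] [] []
0.17 [-0.118 -0.097] [] []
0.18 [-0.119 -0.07 ] [-0.097] [-0.086]
0.19 [-0.121 -0.061] [-0.104] [-0.09]
0.2 [-0.124 -0.063] [-0.102] [-0.09]
0.21 [-0.125 -0.064] [-0.103] [-0.091]
0.22 [-0.125 -0.044] [-0.055] [-0.046]
```

View pics/s6.png

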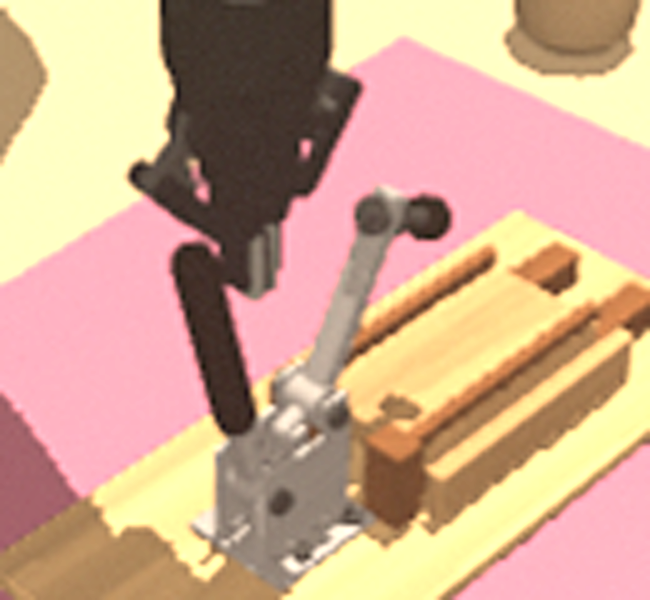

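The fingers are clear between the clamp arm and the handle: tip at (255,290), grip top at (190,250). Next I rise 15 mm and sweep the handle along its arc.

```bash
(python3 -m inch '[[1,0,0,-0.015,0],[1,0,0.008,-0.015,0],[1,0,0.02,-0.012,0],[1,0,0.031,-0.009,0],[1,0,0.042,-0.006,0]]'; python3 -m inch '[[1,0,0.01,0.005,0],[1,0,0.02,0.011,0],[1,0,0.03,0.017,0],[1,0,0.03,0.017,0]]')| grep -E "time|eef|cont";python3 - <<'E'
from h import *
np.set_printoptions(precision=3,suppress=True)
p=ctrl.read_camera("scene");C=cloud(p)
im=p["pixels"].astype(int).sum(2)
r=ctrl.tip_of("handle_grip",p);print([(x["at"],x["score"],world(p,x["at"])) for x in r[:2]])
s=ctrl.get_state();print(s["eef_pos"],s["contact_force"])
E
```

```text
time: 15.65
eef_pos: [0.5661, -0.1186, 0.1398]
contact_force: [0.3, 0.8, -0.2]
time: 15.98
eef_pos: [0.565, -0.149, 0.1211]
contact_force: [-0.5, -0.2, 0.3]
[([247.3, 257.9], 0.67, array([ 0.582, -0.161,  0.142])), ([292.3, 257.6], 0.52, array([ 0.574, -0.002,  0.036]))]
[ 0.566 -0.148  0.122] [-0.262 -0.413 -0.437]
```

```bash
(python3 -m inch '[[1,0,0.009,0.007,0],[1,0,0.017,0.015,0],[1,0,0.025,0.024,0],[1,0,0.031,0.033,0],[1,0,0.031,0.033,0]]'; python3 -m inch '[[1,0,0.006,0.01,0],[1,0,0.012,0.02,0],[1,0,0.015,0.03,0],[1,0,0.018,0.039,0],[1,0,0.018,0.039,0]]';python3 -m inch '[[1,0,0.001,0.005,0],[1,0,0.002,0.01,0],[1,0,0.003,0.014,0],[1,0,0.003,0.014,0]]')| grep -E "time|eef|cont"
```

```text
time: 16.5
eef_pos: [0.5646, -0.1789, 0.0875]
contact_force: [0.1, 0.6, 0.5]
time: 16.92
eef_pos: [0.5655, -0.1968, 0.0494]
contact_force: [-0.4, -0.4, 0.3]
time: 17.25
eef_pos: [0.5653, -0.1989, 0.0359]
contact_force: [-0.3, -0.5, -0.7]
```

```bash
(python3 -m inch '[[1,0,0.001,0.004,0],[1,0,0.001,0.008,0],[1,0,0.001,0.012,0],[1,0,0.001,0.012,0]]')| grep -E "time|eef|cont";python3 - <<'E'
from h import *
np.set_printoptions(precision=3,suppress=True)
p=ctrl.read_camera("scene")
for q in("handle_grip","clamp_foot"):
  r=ctrl.tip_of(q,p);print(q,[(x["at"],x["score"],world(p,x["at"])) for x in r[:2]])
s=ctrl.get_state();print(s["eef_pos"],s["contact_force"])
cv2.imwrite("pics/s7.png",cv2.convertScaleAbs(cv2.resize(p["pixels"][180:330,200:360],None,fx=5,fy=4,interpolation=cv2.INTER_CUBIC),alpha=1.6)[...,::-1])
E
```

```text
time: 17.58
eef_pos: [0.5663, -0.2003, 0.025]
contact_force: [0.4, 0.2, 0.5]
handle_grip [([93.8, 324.0], 0.67, array([ 0.409, -0.477,  0.035])), ([231.9, 291.7], 0.65, array([ 0.575, -0.208,  0.063]))]
clamp_foot [([307.9, 242.4], 0.46, array([0.576, 0.055, 0.054])), ([295.6, 262.4], 0.43, array([ 0.604, -0.023,  0.052]))]
[ 0.566 -0.2    0.025] [-0.392  0.446 -0.383]
```

View pics/s7.png

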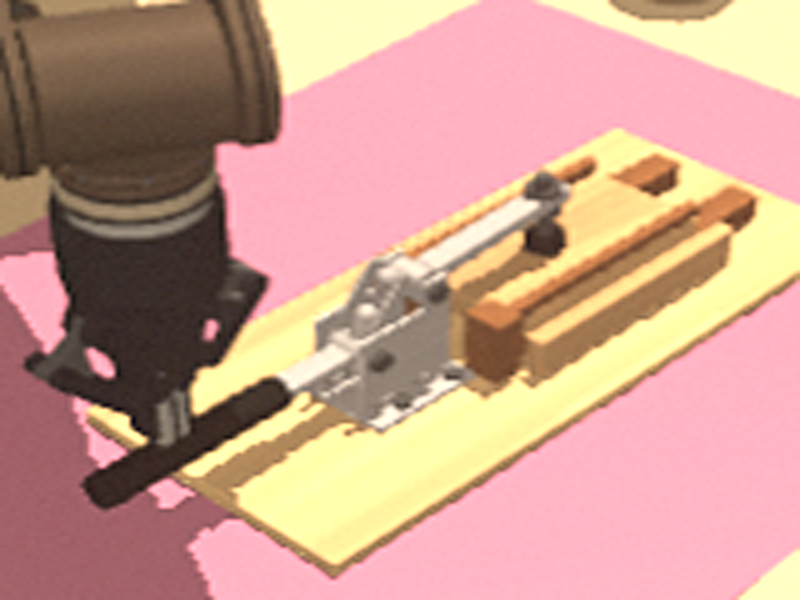

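The handle is down and nearly level (grip from (90,490) to (280,395)), and the foot is on the deck at (543,238). I'll press on to confirm the end stop.

```bash
(python3 -m inch '[[1,0,0,0.002,0],[1,0,0,0.003,0],[1,0,0,0.003,0]]';python3 -m inch '[[1,0,0,0.001,0],[1,0,0,0.002,0],[1,0,0,0.002,0]]';python3 -m inch '[[1,0,0,0.001,0],[1,0,0,0.002,0],[1,0,0,0.002,0]]')| grep -E "eef|cont"
```

```text
eef_pos: [0.5667, -0.2004, 0.0244]
contact_force: [-3.4, 2.2, 8.4]
eef_pos: [0.5668, -0.2005, 0.0242]
contact_force: [-7.0, 2.9, 16.2]
eef_pos: [0.5668, -0.2005, 0.024]
contact_force: [-10.1, 5.3, 22.2]
```

The handle is hard against its stop. I'll lift away and verify.

```bash
(python3 -m inch '[[1,0,0,-0.02,0],[1,0,0,-0.06,0],[1,0,0,-0.1,0],[1,0,0,-0.14,0],[1,0,0,-0.18,0]]';python3 -m inch '[[1,0,0,-0.02,0],[1,0,0,-0.02,0],[1,0,0,-0.02,0],[1,0,0,-0.02,0],[1,0,0,-0.02,0]]')| grep -E "time|eef|cont";python3 - <<'E'
from h import *
np.set_printoptions(precision=3,suppress=True)
p=ctrl.read_camera("scene");C=cloud(p)
m=(abs(C[...,0]-.57)<.02)&(C[...,1]<-.14)&(C[...,1]>-.26)&(C[...,2]>.03)&(C[...,2]<.15);P=C[m]
for y in(-.15,-.18,-.21,-.24): print(y,P[abs(P[:,1]-y)<.01][:,2].max() if (abs(P[:,1]-y)<.01).any() else None)
for x in (.555,.58,.60):
  m=(abs(C[...,0]-x)<.006)&(C[...,1]<.2)&(C[...,1]>.1)&(C[...,2]>.046)&(C[...,2]<.064);print(x,"rear",np.sort(C[m][:,1])[-4:])
E
```

```text
time: 18.9
eef_pos: [0.5659, -0.2, 0.2003]
contact_force: [1.1, -1.0, -0.8]
time: 19.32
eef_pos: [0.5651, -0.1997, 0.2158]
contact_force: [0.4, -0.0, -0.6]
-0.15 0.0679037811244596
-0.18 0.06684359582340482
-0.21 0.06628247919623087
-0.24 0.06690813733822865
0.555 rear [0.141 0.143 0.145 0.146]
0.58 rear [0.144 0.145 0.145 0.147]
0.6 rear [0.138 0.14  0.146 0.149]
```

The handle stays level, the deck is still home, and the arm is clear.

```bash
python3 -c "from plant import ctrl; print(ctrl.sign_off())"
```

```text
the job is handed in; nothing more can be done
None
```

The deck is home against the stops and the toggle clamp is locked past its over-center point, with the handle level and holding by itself; the cup, tape, twine and pier were not approached, and the job is handed in.

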